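Set and lock the bath caddy's sprung leg

ROBOT

A 6-joint arm with a two-finger parallel gripper is mounted at the origin on the work surface. World frame = base frame: x ahead of the robot, y to its left, z up, the work surface at z = 0. Lengths are in m, angles in rad, forces in N, time in s.
With the tool pointing down it reaches from about 0.375 to 0.9 m from the base axis. Payload 3.1 kg.
Tool frame: the origin (TCP) lies at the very end of the fingers, on their centre line; the grasp point (between the pads) lies 19 mm behind it (manip.pinch_z is the distance from the TCP to the grasp point, in m); z points along the fingers, y is the direction in which the jaws open and shut (so a half turn about z gives the same grasp; the last joint's range is limited). The gripper opens to 85 mm and grips with 20 to 120 N. Pads are 22 mm wide; open, the fingers measure 114 mm over their backs; the gripper's body (76 mm by 85 mm) begins 54 mm behind the grasp point. The pads swing forward as they close: fully open they stand 13 mm farther back than shut.
Start: joints at [1.133, 0.527, 1.433, -0, 1.181, -0.178], TCP at [0.16, 0.604, 0.231] pointing down, gripper open.
Joint ranges: [-3.08, 3.08], [-0.75, 2.2], [0.22, 2.44], [-1.43, 4.57], [0, 2.65], [-2.85, 2.85]. Speed limits (rad/s): [2.79, 2.79, 3.14, 3.14, 3.14, 3.14].

INTERFACE

Orientations are given as a unit quaternion [x, y, z, w].
In Python, from station import manip gives the robot as it stands.
- The arm moves only by the tool drive_tool, never from a script. Its argument "increments" is a list of rows, each a list of 7 numbers: the closure in counts, from 0 (fully open) to 255 (shut), then the shift along the tool's x, y, z in cm, then the turn, a rotation vector about the tool's x, y, z in rad. A call has 1 to 20 rows; each row is the pose to reach, as a shift and turn from the pose commanded when the call began, along the tool's axes at that moment; what a row does not reach only later rows make up. A row lasts 1/10 s, in which the tool goes at most 50 mm and 8.59 degrees, less where a joint would pass 70% of its speed; a pose out of reach is approached as far as the arm can. A call with a gripper value outside its range is refused whole. The fingers move at their own pace and stop on an object; "force" is the grip in N (left out, the last holds). Time passes only in rows, so rows that repeat a pose let the fingers close. It gives the time, the measured TCP pose, the force and the opening at its end, in the units of the state.
- manip.sense(): the state, without advancing time (a new reading comes with each control period).
- manip.snapshot(name): name is "scene" or "top" or "wrist"; returns the picture (480x640x3 uint8, red, green, blue); there is no depth.
- manip.camera_model(name): a dict with "mtx" (3x3 intrinsics, pixels), "cam_to_world" (4x4, takes a point from camera to world coordinates). Camera axes: x right, y down, z forward; pixel columns grow to the right and rows downward; lengths in m; the calibration is good to about 2 mm. A picture is of the moment at which its call begins: read the wrist's pose just before it. camera_model takes no time and is no camera call; for the wrist camera it gives the pose at the moment of the call.
- manip.sign_off(): hands the job in, once; it reports no verdict.
The state is a dict: "t": time; "q": joint angles; "qd": joint speeds; "tau": joint torques, N m; "tcp_pos": TCP position; "tool_rot": TCP orientation; "force": force on the tool from outside, world axes, zero at the start; "ft_torque": the same for the moment, N m; "finger_gap": opening from 0.0 (shut) to 1.0 (fully open).
Only numpy, scipy, OpenCV 4.12 (cv2) and the standard library are available. Lean on these libraries where they do the work, as an engineer would, in place of code of your own. Each camera call takes 0.05 s, during which the arm holds its last target. There are 200 camera calls.

TASK

Get the white enamel caddy ready to go across the bath. First swing its steel keeper bar shut across the front until it clicks into its ball catch; then push the spring-loaded leg in until the red band sits at the mouth of the black collar and, holding the leg there, swing the orange cam lever fully shut against it (never shut the lever on a wrong length). Finish with the fingers still holding the leg, the leg on its mark, the lever and the bar shut, and the other toiletries left standing where they are.

Things in the scene. Friction and masses are not known exactly. Their poses are not given: they have to be found in the camera images.
- caddy: White enamel caddy, 150 deep (own x), 200 wide (own y), 103 high, fixed on suction feet. Origin: centre of its underside on the vanity; z up. Keeper bar and 45-high front lip on the own -x side, facing the robot; end plates 100 high at own y = +-100; a spine tube (24 wide, top at 86) along own y at x = 0, the leg coming out of it to own +y. All own coordinates below are the caddy's, in mm.
- keeper (a joint): Angle (rad) of the keeper bar, a steel rod of 8 diameter on an upright hinge pin: 0 = shut across the front, in its catch; grows as the bar swings outward (own -x side), up to 1.0. It stays where it is left. The ball catch resists with about 3 N at the bar's tip in the last 0.06 rad, then snaps the bar home against its stop.
- keeper_hinge (a point): On the hinge pin of the keeper bar, at mid-thickness of the bar: own (-80, -95, 92) of the caddy. The shut bar runs from here to own +y.
- keeper_tip (a point): Centre of the free end of the keeper bar, 185 from the hinge, 92 above the vanity. Shut, it lies at own (-80, 90, 92), just behind the ball of the black catch block on the left end plate's front (block at own x -95 to -73, y 98 to 119, z 84 to 100).
- collar_mouth (a point): Centre of the mouth of the black plastic collar (26 wide, 24 high, 30 long) out of which the leg slides: own (0, 130, 76).
- leg: The moving leg: steel flat bar 16 wide, 12 high (axis 76 above the vanity) with painted bands, and a rubber foot bar across its outer end. Origin on its axis, 37 inward of the foot bar; own axes as the caddy's. It slides 60 along own y and starts fully out; a spring pushes it out, 5 N there, 7 N at the red mark, so while the lever is open it slides out when let go. The shut lever clamps it.
- foot_center (a point): Centre of the rubber foot bar: round, 14 diameter, 160 long, lying across the leg along own x (80 to either side), its axis 63 above the vanity, its top flush with the flat bar's underside. It can be gripped or caged anywhere along its length. Along own y it is 97 from the collar's mouth when fully out, 67 at the red mark.
- red_band (a point): Centre of the red painted band, 12 long, round the leg, 67 inward of the foot bar's axis. The leg is on its mark when this point is at the collar's mouth (the mouth's edge falls on the red band); fully out, the band is 30 outside the mouth. Thin black bands 15 to either side mark other lengths.
- lever (a joint): Angle (rad) of the orange cam lever: 0 = fully shut, alongside the leg; grows as its tip swings away from the leg to own -x, up to 0.6. It starts 0.4 to 0.55 open and stays where it is left. It is stiff: 1 to 2 N at the tip move it. From about 0.35 rad down its cam presses a clamp shoe on the leg; it passes centre at 0.10: press it right to its stop, where it stays shut.
- lever_hinge (a point): On the upright pin of the cam lever: own (-18, 122, 82) of the caddy.
- lever_tip (a point): Tip of the orange lever, on its outer (pushed) face, 74 from the pin. The lever is a plate 5 to 6.5 thick, from 73 to 91 above the vanity, so it passes just over the foot bar. Shut, the tip is at own (-17, 196, 82), above the foot bar at its mark; half a radian open it is about 35 farther to own -x. A finger keeping the foot bar at its mark can slide along it and push the lever shut.
- shampoo: Green shampoo bottle, 44 diameter, 135 tall, standing in the caddy's front compartment. Origin: centre of its underside.
- cup: Clear plastic cup, 50 diameter, 85 tall, standing in the caddy's front compartment. Origin: centre of its underside.
- jar: Glass jar with wooden cap, 44 diameter, 60 tall, in the caddy's back compartment. Origin: centre of its underside.
- soap_dish: Grey ceramic soap dish, 85 x 125 x 24, on the vanity. Origin: centre of its underside.
- soap: Cream bar of soap, 50 x 78 x 22, in the dish. Origin: centre of its underside.
- clipper: Steel hair clipper, 44 x 155 x 38, on the vanity. Origin: on its underside near its middle.
- hair_pick: Wooden hair pick, 62 x 175 x 8, on the vanity. Origin: on its underside near its middle.

How it is judged:
By the outcome, as a careful person would: the job done as asked, in the order asked, and still so for the second after the job is handed in, while the arm keeps its last pose, push and grip.
It also fails if it takes over 54 s, if anything falls off the work surface, if the arm or the gripper's body presses on something with over 40 N, if the wrist force passes 120 N, or if a joint passes its speed limit or range.

## Working session

There is one attempt and no reset: what is moved stays moved. The work goes in short steps, Python scripts to look and compute and a tool call to move; the robot and the scene stay as the last step left them, time stands still between calls to the robot, and variables do not carry over. Pictures are saved under pics/ and viewed, about 8 in all and at most 12, crops included, and the job is handed in when it is done.

Besides the shell and the picture viewer there is one more tool, called after "Call:" as a command line: name --pt "numbers of a row" for each row, then --argument value for the rest. drive_tool: Moves the arm, as the interface text tells. Its arguments: {"type":"object","properties":{"increments":{"type":"array","items":{"type":"array","items":{"type":"number"}}},"force":{"type":"number"}},"required":["increments"]}

```bash
ls; mkdir -p pics
cat > h.py <<'E'
import numpy as np,cv2
from station import manip
from scipy.spatial.transform import Rotation as R
def snap(n,f):
    im=manip.snapshot(n); cv2.imwrite('pics/'+f,cv2.cvtColor(im,cv2.COLOR_RGB2BGR)); return im
def ray(n,u,v,z,cm=None):
    c=cm or manip.camera_model(n);K=np.array(c['mtx']);T=np.array(c['cam_to_world'])
    d=T[:3,:3]@np.linalg.solve(K,[u,v,1]);o=T[:3,3];return o+d*(z-o[2])/d[2]
def proj(n,p,cm=None):
    c=cm or manip.camera_model(n);K=np.array(c['mtx']);T=np.linalg.inv(np.array(c['cam_to_world']))
    q=K@(T[:3,:3]@np.array(p)+T[:3,3]);return q[:2]/q[2]
E
python3 - <<'E'
from h import *
print(manip.sense())
for n in('scene','top'):
    snap(n,n+'1.png');print(n,manip.camera_model(n))
E
```

```text
pics
{'t': 0.0, 'q': array([ 1.13348856e+00,  5.28500084e-01,  1.43388497e+00, -2.53393895e-05,
        1.18138200e+00, -1.78495585e-01]), 'qd': array([-1.91469753e-05,  2.96450207e-03,  8.68686408e-04,  9.47732247e-04,
        1.63907136e-05, -7.88946842e-04]), 'tau': array([ 5.10719565e-04, -4.42349374e+01, -1.78026938e+01, -3.11799758e-04,
        8.32880556e-03, -1.52865283e-05]), 'tcp_pos': array([0.15963043, 0.60354236, 0.23031828]), 'tool_rot': array([ 1.29040363e-01,  9.91638746e-01, -1.03961864e-03, -3.18320692e-04]), 'force': array([ 0.06350208, -0.08383792,  0.22107211]), 'ft_torque': array([-0.01520349,  0.00845509,  0.01266903]), 'finger_gap': 0.9973314783678053}
scene {'mtx': array([[520.1177915 ,   0.        , 321.25069719],
       [  0.        , 520.1177915 , 247.40686227],
       [  0.        ,   0.        ,   1.        ]]), 'cam_to_world': array([[ 0.78471771,  0.38973349, -0.482002  ,  1.14113387],
       [ 0.61956421, -0.51690856,  0.59071629, -0.62879056],
       [-0.01892904, -0.76217672, -0.64709222,  0.81636037],
       [ 0.        ,  0.        ,  0.        ,  1.        ]])}
top {'mtx': array([[493.96840004,   0.        , 314.04767765],
       [  0.        , 493.96840004, 234.82452703],
       [  0.        ,   0.        ,   1.        ]]), 'cam_to_world': array([[ 2.51157969e-02, -9.93730855e-01,  1.08941196e-01,
         4.72491643e-01],
       [-9.99682839e-01, -2.51677307e-02,  8.98472120e-04,
         1.81811112e-02],
       [ 1.84896320e-03, -1.08929210e-01, -9.94047790e-01,
         1.09642501e+00],
       [ 0.00000000e+00,  0.00000000e+00,  0.00000000e+00,
         1.00000000e+00]])}
```

View pics/top1.png

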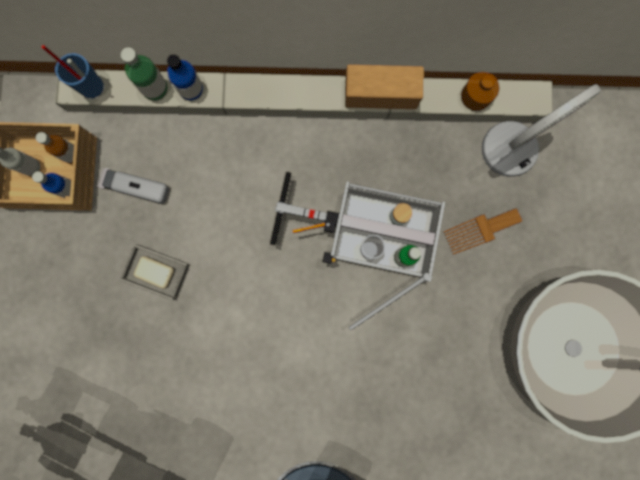

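View pics/scene1.png

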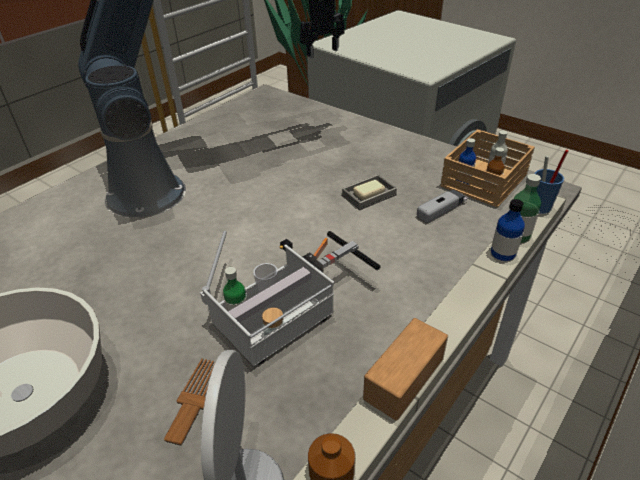

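Run:
```python
from h import *
im=cv2.imread('pics/top1.png')
cv2.imwrite('pics/crop1.png',cv2.resize(im[165:335,262:452],None,fx=4.2,fy=3.5,interpolation=cv2.INTER_CUBIC))
hsv=cv2.cvtColor(im,cv2.COLOR_BGR2HSV)
c=manip.camera_model('top')
sub=lambda m,x0,x1,y0,y1:[np.argwhere(m[y0:y1,x0:x1])[:,::-1]+[x0,y0]][0]
# foot bar: dark pixels
fb=sub(hsv[...,2]<50,262,300,160,255)
rd=sub((hsv[...,0]<8)&(hsv[...,1]>150)&(hsv[...,2]>100),300,325,200,225)
lv=sub((hsv[...,0]>8)&(hsv[...,0]<22)&(hsv[...,1]>140)&(hsv[...,2]>90),285,340,215,245)
for n,p,z in(('foot',fb,.068),('red',rd,.082),('lever',lv,.091)):
    r=cv2.minAreaRect(p.astype(np.float32));print(n,len(p),r,p.mean(0))
    print([ray('top',*b,z,c)[:2].round(4) for b in cv2.boxPoints(r)],ray('top',*p.mean(0),z,c).round(4))
for n,u,v,z in(('kh',428,278,.096),('kt',350,327,.094),('catch',329,258,.1),('cornerFL',336,261,.1),('cornerBL',347,186,.1),('cornerBR',442,204,.1)):
    print(n,ray('top',u,v,z,c).round(4))
```

```text
foot 287 ((281.0589904785156, 208.24066162109375), (5.54052734375, 72.24848175048828), 12.804265975952148) [280.1010453  210.93031359]
[array([0.566, 0.11 ]), array([0.717 , 0.0812]), array([0.7147, 0.0697]), array([0.5637, 0.0986])] [0.634  0.0918 0.068 ]
red 30 ((311.20587158203125, 213.67649841308594), (3.6380343437194824, 7.518604278564453), 14.03624439239502) [311.1        213.73333333]
[array([0.6208, 0.0315]), array([0.6362, 0.0281]), array([0.6345, 0.0207]), array([0.6191, 0.0241])] [0.6275 0.0263 0.082 ]
lever 98 ((308.56768798828125, 227.31137084960938), (3.5688180923461914, 31.991905212402344), 77.7352294921875) [309.42857143 227.28571429]
[array([0.5936, 0.0634]), array([ 6.093e-01, -3.000e-04]), array([ 0.6021, -0.002 ]), array([0.5865, 0.0617])] [0.598 0.029 0.091]
kh [ 0.5003 -0.2131  0.096 ]
kt [ 0.3987 -0.0575  0.094 ]
catch [ 0.5354 -0.0123  0.1   ]
cornerFL [ 0.5297 -0.0265  0.1   ]
cornerBL [ 0.6841 -0.046   0.1   ]
cornerBR [ 0.6517 -0.2408  0.1   ]
```

View pics/crop1.png

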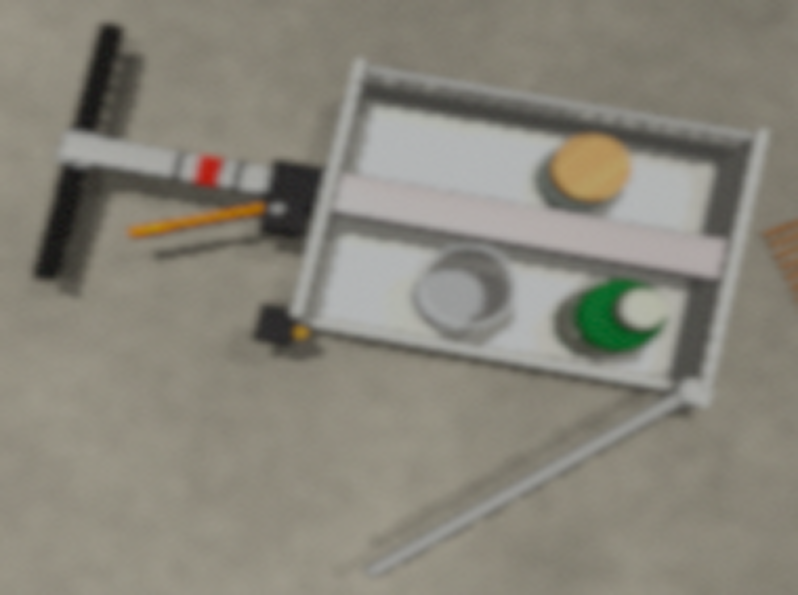

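The pictures agree on the layout. In the top view the foot bar runs (288,173) to (273,244), the red band is at (311,214) and the lever tip at (293,232). The keeper hinge is at (428,278), its tip at (350,327) and the catch at (329,258). The caddy is yawed about -10.8°, the keeper is open about 0.77 rad and the lever about 0.43 rad. The hinge, catch, foot and red band fit together to 3–4 mm.

```bash
cat >> h.py <<'E'
A=np.deg2rad(-10.8); O=np.array([.5976,-.1315])
def own(x,y): # mm -> world xy
    c,s=np.cos(A),np.sin(A); return O+np.array([c*x-s*y,s*x+c*y])/1000
def toown(p):
    d=np.array(p[:2])-O;c,s=np.cos(A),np.sin(A);return np.array([c*d[0]+s*d[1],-s*d[0]+c*d[1]])*1000
def tool(phi): # tool down, tool y along own y turned by phi
    a=A+np.pi/2+phi; y=np.array([np.cos(a),np.sin(a),0]);z=np.array([0,0,-1.]);x=np.cross(y,z)
    return R.from_matrix(np.c_[x,y,z])
def rel(targets): # (xy,z,phi) -> shift cm, rotvec
    s=manip.sense();R0=R.from_quat(s['tool_rot'])
    print('now',s['tcp_pos'].round(4),toown(s['tcp_pos']).round(1),'F',s['force'].round(1),'t',s['t'],'gap',round(s['finger_gap'],3))
    for xy,z,phi in targets:
        d=R0.inv().apply(np.r_[xy,z]-s['tcp_pos'])*100
        print(d.round(2),(R0.inv()*tool(phi)).as_rotvec().round(3))
def kp(phi,r,n): # point at r along keeper bar, n mm outside its axis
    a=A+np.pi/2+phi;return own(-80,-95)+np.array([np.cos(a)*r+np.sin(a)*-n,np.sin(a)*r+np.cos(a)*n])/1000
E
python3 - <<'E'
from h import *
print(kp(.766,185,0),kp(0,150,15),toown(kp(0,150,15)))
rel([((.45,.3),.23,.3),(kp(.766,150,40),.20,.766)])
E
```

```text
[ 0.40021786 -0.05482866] [ 0.51458868 -0.05967298] [-95.  55.]
now [0.1597 0.6036 0.2304] [-567.9  640. ] F [-0.2 -0.3 -1. ] t 0.1 gap 1.001
[-35.84 -21.92   0.07] [-0.002 -0.001 -0.37 ]
[-40.02 -62.8    3.15] [-0.002 -0.001 -0.836]
```

Call:
drive_tool --pt "255 -35.8 -21.9 0 0 0 -0.37" --pt "255 -35.8 -21.9 0 0 0 -0.37" --pt "255 -35.8 -21.9 0 0 0 -0.37" --pt "255 -35.8 -21.9 0 0 0 -0.37" --pt "255 -35.8 -21.9 0 0 0 -0.37" --pt "255 -35.8 -21.9 0 0 0 -0.37" --pt "255 -35.8 -21.9 0 0 0 -0.37" --pt "255 -35.8 -21.9 0 0 0 -0.37" --pt "255 -35.8 -21.9 0 0 0 -0.37" --pt "255 -40 -62.8 3.1 0 0 -0.836" --pt "255 -40 -62.8 3.1 0 0 -0.836" --pt "255 -40 -62.8 3.1 0 0 -0.836" --pt "255 -40 -62.8 3.1 0 0 -0.836" --pt "255 -40 -62.8 3.1 0 0 -0.836" --pt "255 -40 -62.8 3.1 0 0 -0.836" --pt "255 -40 -62.8 3.1 0 0 -0.836" --pt "255 -40 -62.8 3.1 0 0 -0.836" --pt "255 -40 -62.8 3.1 0 0 -0.836" --pt "255 -40 -62.8 3.1 0 0 -0.836" --pt "255 -40 -62.8 3.1 0 0 -0.836" --force 30

```text
t: 2.1
tcp_pos: [0.3855, -0.1054, 0.2001]
tool_rot: [-0.284, 0.959, 0.001, -0.0]
force: [-0.2, 0.4, 0.6]
finger_gap: -0.005
```

Run:
```python
from h import *
c=manip.camera_model('wrist');im=snap('wrist','w1.png')
for n,p in(('tip',[*kp(.766,185,0),.092]),('hinge',[*kp(.766,0,0),.092]),('mid',[*kp(.766,150,0),.092]),('catch',[*own(-84,108),.1])):print(n,proj('wrist',p,c).round(0))
rel([(kp(.766,150,30),.08,.766)]+[(kp(f,150,15),.08,f) for f in(.72,.55,.4,.25,.12,.06)]+[(kp(0,150,12),.08,0)])
```

```text
tip [364. 282.]
hinge [128. 282.]
mid [319. 282.]
catch [319. 429.]
now [ 0.3854 -0.1046  0.2001] [-213.4  -13.3] F [-0.4  0.3 -0.2] t 2.15 gap -0.001
[-0.96 -0.15 12.01] [ 0.001 -0.    -0.001]
[-3.15 -0.1  12.01] [ 0.001 -0.     0.045]
[-5.71 -0.18 12.01] [ 0.001 -0.     0.215]
[-7.93 -0.6  12.01] [ 0.001 -0.     0.365]
[-10.05  -1.36  12.01] [ 0.001 -0.001  0.515]
[-11.79  -2.26  12.01] [ 0.001 -0.001  0.645]
[-12.55  -2.76  12.01] [ 0.001 -0.001  0.705]
[-13.49  -3.5   12.  ] [ 0.001 -0.001  0.765]
```

View pics/w1.png

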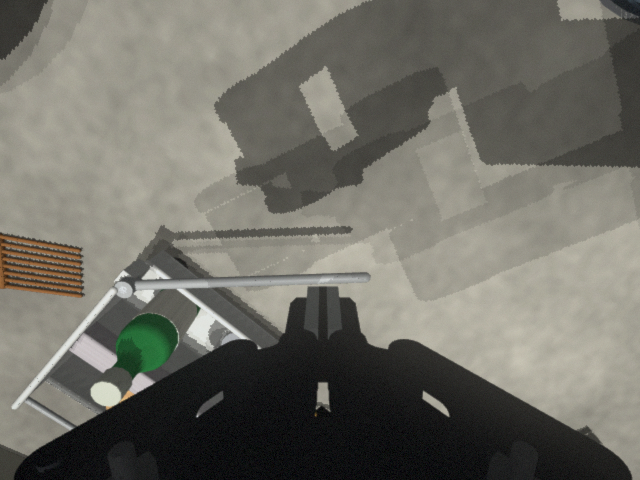

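The wrist view shows the bar from (124,289) to (370,278), within about 6 px of the prediction. I'll go down beside it and push it shut.

Call:
drive_tool --pt "255 -1 -0.1 4 0 0 0" --pt "255 -1 -0.1 8 0 0 0" --pt "255 -1 -0.1 12 0 0 0" --pt "255 -1 -0.1 12 0 0 0" --pt "255 -3.1 -0.1 12 0 0 0.045" --pt "255 -4.4 -0.15 12 0 0 0.13" --pt "255 -5.7 -0.2 12 0 0 0.215" --pt "255 -6.8 -0.4 12 0 0 0.29" --pt "255 -7.9 -0.6 12 0 0 0.365" --pt "255 -9 -1 12 0 0 0.44" --pt "255 -10.05 -1.35 12 0 0 0.515" --pt "255 -10.9 -1.8 12 0 0 0.58" --pt "255 -11.8 -2.25 12 0 0 0.645" --pt "255 -12.2 -2.5 12 0 0 0.675" --pt "255 -12.55 -2.75 12 0 0 0.705" --pt "255 -12.8 -2.95 12 0 0 0.735" --pt "255 -12.8 -2.95 12 0 0 0.735"

```text
t: 3.85
tcp_pos: [0.5084, -0.0585, 0.0827]
tool_rot: [0.078, 0.997, 0.0, -0.0]
force: [-2.2, 1.3, 1.5]
finger_gap: 0.003
```

Run:
```python
from h import *
c=manip.camera_model('top');snap('top','t2.png')
im=cv2.imread('pics/t2.png');cv2.imwrite('pics/c2.png',cv2.resize(im[165:315,262:452],None,fx=4,fy=4,interpolation=cv2.INTER_CUBIC))
rel([(kp(0,150,n),.08,0) for n in (15,12,9)])
```

```text
now [ 0.5084 -0.0586  0.0824] [-101.3   54.9] F [-3.2  1.9  2.3] t 3.9 gap 0.001
[-0.63 -0.01  0.24] [ 0.    -0.     0.033]
[-0.93 -0.02  0.24] [ 0.    -0.     0.033]
[-1.23 -0.03  0.24] [ 0.    -0.     0.033]
```

View pics/c2.png

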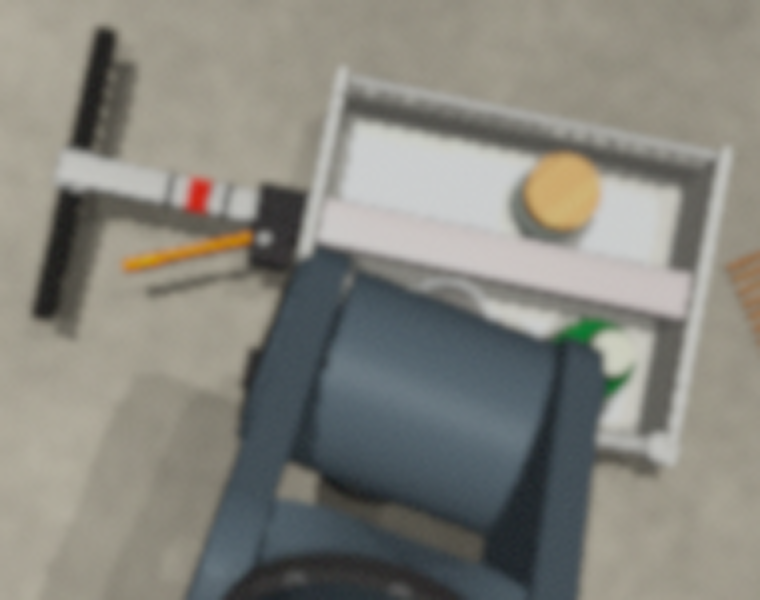

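The arm hides the bar in this view, and a force of about 3 N shows contact near the catch. I'll push on in small steps.

Call:
drive_tool --pt "255 -0.3 0 0 0 0 0.03" --pt "255 -0.6 0 0 0 0 0.03" --pt "255 -0.8 0 0 0 0 0.03" --pt "255 -0.8 0 0 0 0 0.03"

```text
t: 4.3
tcp_pos: [0.5162, -0.0604, 0.0811]
tool_rot: [0.093, 0.996, 0.0, -0.001]
force: [-4.2, 2.2, 3.3]
finger_gap: -0.002
```

Call:
drive_tool --pt "255 -0.2 0 0 0 0 0" --pt "255 -0.4 0 0 0 0 0" --pt "255 -0.4 0 0 0 0 0"

```text
t: 4.6
tcp_pos: [0.5165, -0.0605, 0.0804]
tool_rot: [0.093, 0.996, 0.001, -0.005]
force: [-10.3, 2.4, 7.7]
finger_gap: 0.002
```

Call:
drive_tool --pt "255 -0.3 0 0 0 0 0" --pt "255 -0.5 0 0 0 0 0" --pt "255 -0.5 0 0 0 0 0"

```text
t: 4.9
tcp_pos: [0.5167, -0.0605, 0.08]
tool_rot: [0.093, 0.996, 0.002, -0.01]
force: [-16.3, 2.0, 11.3]
finger_gap: -0.002
```

Call:
drive_tool --pt "255 1 0 0 0 0 0" --pt "255 4 0 0 0 0 0" --pt "255 4 0 -5 0 0 0" --pt "255 4 0 -10 0 0 0" --pt "255 4 8 -10 0 0 0" --pt "0 4 13 -10 0 0 0" --pt "0 4 18 -10 0 0 0" --pt "0 4 18 -10 0 0 0"

```text
t: 5.7
tcp_pos: [0.5229, 0.1242, 0.1816]
tool_rot: [0.093, 0.996, 0.001, 0.003]
force: [-0.1, -0.3, -1.2]
finger_gap: 0.51
```

Run:
```python
from h import *
c=manip.camera_model('top');snap('top','t3.png')
im=cv2.imread('pics/t3.png');cv2.imwrite('pics/c3.png',cv2.resize(im[165:315,262:452],None,fx=4,fy=4,interpolation=cv2.INTER_CUBIC))
print('pred tip px',proj('top',[*own(-80,90),.096],c),'hinge',proj('top',[*own(-80,-95),.096],c))
rel([(own(-66,227),.15,0),(own(-66,227),.05,0)])
```

```text
pred tip px [336.74606341 258.08315758] hinge [426.37595109 277.50090709]
now [0.5235 0.1273 0.1816] [-121.2  240.4] F [ 0.9  3.  -0.4] t 5.75 gap 0.593
[-5.49 -1.38  3.2 ] [0.005 0.008 0.004]
[-5.42 -1.42 13.2 ] [0.005 0.008 0.004]
```

View pics/c3.png

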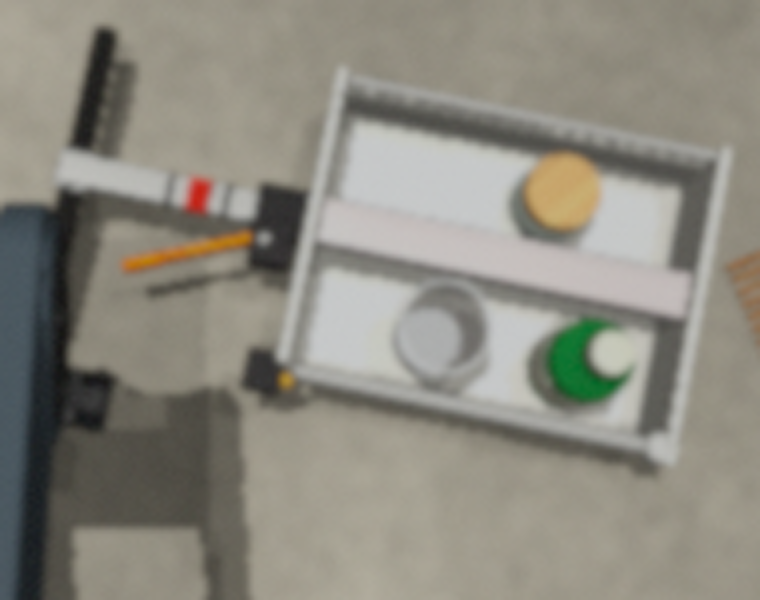

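The bar is shut: it runs from the hinge (660,448) to behind the ball at (285,378), and the cup and shampoo haven't moved. Next I'll go above the foot bar with the jaws part open and take a close look.

Call:
drive_tool --pt "140 -2.5 -0.7 0 0 0 0" --pt "140 -5.5 -1.4 3.2 0.005 0.008 0.004" --pt "140 -5.5 -1.4 3.2 0.005 0.008 0.004" --pt "140 -5.5 -1.4 3.2 0.005 0.008 0.004"

```text
t: 6.15
tcp_pos: [0.5724, 0.0967, 0.1474]
tool_rot: [0.096, 0.995, -0.002, -0.004]
force: [0.5, -0.1, 0.7]
finger_gap: 0.45
```

Run:
```python
from h import *
c=manip.camera_model('wrist');im=snap('wrist','w2.png')
for n,p in(('footend-',[*own(-80,227),.063]),('footend+',[*own(80,227),.063]),('foot66',[*own(-66,227),.063]),('red',[*own(0,160),.082]),('mouth',[*own(0,130),.088]),('ltip',[*own(-49,189),.082]),('pin',[*own(-18,122),.091])):print(n,proj('wrist',p,c).round(0))
rel([(own(-66,227),.15,0),(own(-66,227),.05,0)])
```

```text
footend- [332. 228.]
footend+ [331. 419.]
foot66 [332. 248.]
red [235. 347.]
mouth [189. 353.]
ltip [274. 282.]
pin [172. 332.]
now [0.572  0.097  0.1484] [-68.  219.6] F [-0.3 -0.4  0.1] t 6.2 gap 0.45
[-0.19  0.74 -0.16] [-0.005 -0.007 -0.004]
[-0.26  0.78  9.84] [-0.005 -0.007 -0.004]
```

View pics/w2.png

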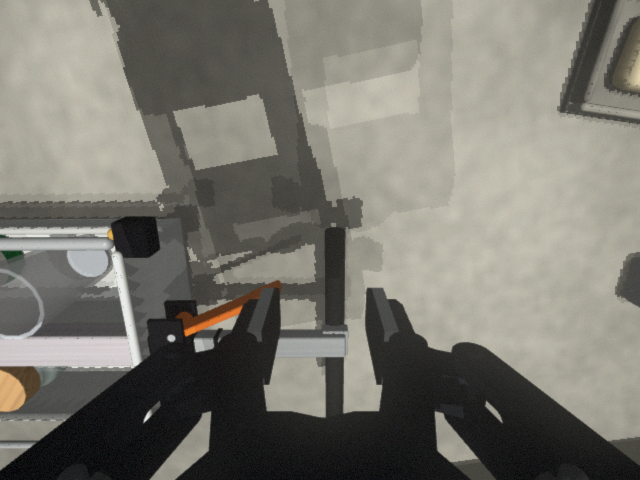

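The foot end is at (335,228) against a predicted (332,228), so the foot sits about 2 mm further out than I had it. The lever tip is at (278,284), and the keeper tip is behind its catch. I'll descend straddling the foot bar.

Call:
drive_tool --pt "140 -0.2 0.95 2 -0.005 -0.007 -0.004" --pt "140 -0.2 0.95 5 -0.005 -0.007 -0.004" --pt "140 -0.2 0.95 8 -0.005 -0.007 -0.004" --pt "140 -0.2 0.95 10 -0.005 -0.007 -0.004" --pt "140 -0.2 0.95 10 -0.005 -0.007 -0.004" --pt "195 -0.2 0.95 10 -0.005 -0.007 -0.004" --pt "195 -0.2 0.95 10 -0.005 -0.007 -0.004" --pt "195 -0.2 0.95 10 -0.005 -0.007 -0.004" --force 20

```text
t: 7.0
tcp_pos: [0.5758, 0.1058, 0.0501]
tool_rot: [0.094, 0.996, 0.0, 0.001]
force: [0.2, 0.5, -0.6]
finger_gap: 0.235
```

Run:
```python
from h import *
rel([(own(-66,y),.046,0) for y in(229,215,200)])
```

```text
now [0.5758 0.1058 0.0501] [-65.9 229.1] F [ 0.2  0.5 -0.6] t 7.0 gap 0.235
[ 0.01 -0.01  0.41] [0.001 0.002 0.001]
[ 0.01 -1.41  0.41] [0.001 0.002 0.001]
[ 0.01 -2.91  0.41] [0.001 0.002 0.001]
```

Call:
drive_tool --pt "195 0 -0.5 0.2 0 0 0" --pt "195 0 -1 0.4 0 0 0" --pt "195 0 -1.5 0.4 0 0 0" --pt "195 0 -2 0.4 0 0 0" --pt "195 0 -2.5 0.4 0 0 0" --pt "195 0 -3 0.4 0 0 0" --pt "195 0 -3.3 0.4 0 0 0" --pt "195 0 -3.3 0.4 0 0 0" --pt "195 0 -3.3 0.4 0 0 0"

```text
t: 7.9
tcp_pos: [0.5697, 0.0741, 0.0451]
tool_rot: [0.094, 0.996, 0.001, 0.001]
force: [1.2, 5.6, 3.4]
finger_gap: 0.232
```

Run:
```python
from h import *
c=manip.camera_model('wrist');im=snap('wrist','w3.png');t=snap('top','t4.png')[...,::-1]
a=cv2.resize(im[150:430,120:400,::-1],(600,600),interpolation=cv2.INTER_CUBIC)
cr=t[190:240,262:352];b=cv2.resize(cr,(450,250),interpolation=cv2.INTER_CUBIC)
cv2.imwrite('pics/c4.png',a);cv2.imwrite('pics/c4t.png',b)
rel([])
hsv=cv2.cvtColor(t.copy(),cv2.COLOR_BGR2HSV)
m=(hsv[...,0]<8)&(hsv[...,1]>150)&(hsv[...,2]>80);p=np.argwhere(m[195:235,295:345])[:,::-1]+[295,195];print('red top',len(p),p.mean(0) if len(p) else 0)
if len(p): print(toown(ray('top',*p.mean(0),.082)))
```

```text
now [0.5698 0.0742 0.0452] [-65.9 196.8] F [0.7 5.1 3.7] t 8.0 gap 0.234
red top 32 [324.03125 216.40625]
[5.15660053e-02 1.33228830e+02]
```

View pics/c4.png

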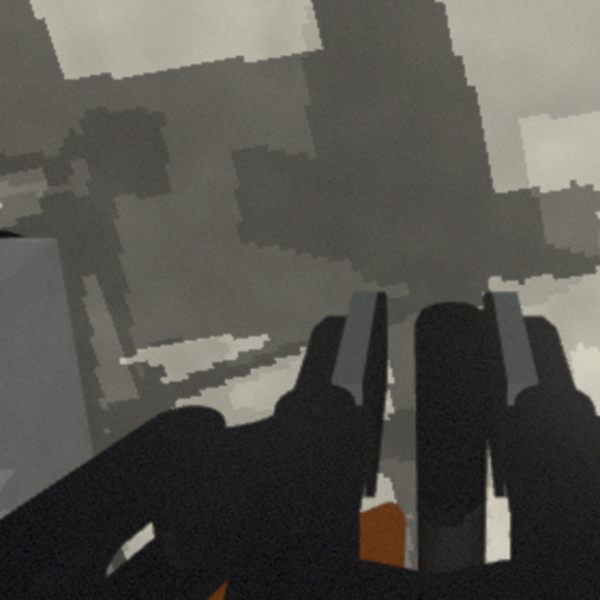

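The foot bar sits against the outer finger, and the band is hidden from the wrist camera. I'll check it in the top view.

View pics/c4t.png

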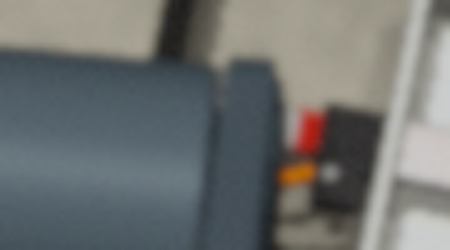

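```bash
cat > red.py <<'E'
from h import *
def band(f):
    t=cv2.imread(f).astype(float)
    r=np.clip(t[...,2]-t[...,1]-20,0,None)
    ys=np.arange(110,185,.5);M=manip.camera_model('top');out=[]
    px=np.array([[proj('top',[*own(x,y),.082],M) for x in np.arange(-5,6,1.)] for y in ys]).astype(np.float32)
    s=lambda a:cv2.remap(a.astype(np.float32),px[...,0],px[...,1],cv2.INTER_LINEAR).mean(1)
    R_=s(r);V=s(t.max(2));i=R_.argmax();print(f,'peak',R_.max().round(0),'int/peak',(R_.sum()/2/R_.max()).round(1),'centroid',((R_*ys).sum()/R_.sum()).round(1),'integral',(R_.sum()/2).round(0))
    h=R_>R_.max()/2;print('half-range',ys[h][0],ys[h][-1]);
    return ys,R_,V
if __name__=='__main__':
    import sys
    for f in sys.argv[1:]:
        ys,R_,V=band(f);print(dict(zip(ys[20:60:2],V[20:60:2].round(0))))
E
python3 red.py pics/top1.png pics/t4.png
```

```text
pics/top1.png peak 120.0 int/peak 9.2 centroid 160.8 integral 1107.0
half-range 156.5 165.0
{np.float64(120.0): np.float32(41.0), np.float64(121.0): np.float32(41.0), np.float64(122.0): np.float32(42.0), np.float64(123.0): np.float32(41.0), np.float64(124.0): np.float32(41.0), np.float64(125.0): np.float32(43.0), np.float64(126.0): np.float32(47.0), np.float64(127.0): np.float32(54.0), np.float64(128.0): np.float32(68.0), np.float64(129.0): np.float32(85.0), np.float64(130.0): np.float32(104.0), np.float64(131.0): np.float32(122.0), np.float64(132.0): np.float32(136.0), np.float64(133.0): np.float32(147.0), np.float64(134.0): np.float32(154.0), np.float64(135.0): np.float32(159.0), np.float64(136.0): np.float32(161.0), np.float64(137.0): np.float32(162.0), np.float64(138.0): np.float32(162.0), np.float64(139.0): np.float32(162.0)}
pics/t4.png peak 116.0 int/peak 8.4 centroid 134.2 integral 970.0
half-range 130.0 138.0
{np.float64(120.0): np.float32(52.0), np.float64(121.0): np.float32(50.0), np.float64(122.0): np.float32(49.0), np.float64(123.0): np.float32(49.0), np.float64(124.0): np.float32(48.0), np.float64(125.0): np.float32(49.0), np.float64(126.0): np.float32(52.0), np.float64(127.0): np.float32(61.0), np.float64(128.0): np.float32(75.0), np.float64(129.0): np.float32(95.0), np.float64(130.0): np.float32(116.0), np.float64(131.0): np.float32(136.0), np.float64(132.0): np.float32(152.0), np.float64(133.0): np.float32(163.0), np.float64(134.0): np.float32(170.0), np.float64(135.0): np.float32(174.0), np.float64(136.0): np.float32(175.0), np.float64(137.0): np.float32(174.0), np.float64(138.0): np.float32(172.0), np.float64(139.0): np.float32(169.0)}
```

The band's outer edge has moved 27 mm and the mouth edge is at own y 130, so 3 mm remain. I'll tighten the cage to about 16 mm and push in a little more.

Call:
drive_tool --pt "201 0 -0.05 0 0 0 0" --pt "207 0 -0.12 0 0 0 0" --pt "207 0 -0.12 0 0 0 0" --pt "207 0 -0.12 0 0 0 0" --pt "207 0 -0.12 0 0 0 0"

```text
t: 8.5
tcp_pos: [0.5696, 0.0734, 0.0453]
tool_rot: [0.094, 0.996, 0.001, 0.001]
force: [1.3, 6.5, 4.7]
finger_gap: 0.19
```

Run:
```python
from h import *
from red import band
snap('top','t5.png');band('pics/t5.png');rel([(own(x,195.7),.045,0) for x in(-66,-50,-35,-28)])
```

```text
pics/t5.png peak 95.0 int/peak 6.5 centroid 132.8 integral 613.0
half-range 130.0 135.5
now [0.5696 0.0734 0.0452] [-65.9 196.1] F [0.5 7.3 3.9] t 8.55 gap 0.191
[ 0.01 -0.04  0.02] [ 0.003  0.002 -0.001]
[-1.59 -0.03  0.02] [ 0.003  0.002 -0.001]
[-3.09 -0.03  0.03] [ 0.003  0.002 -0.001]
[-3.79 -0.03  0.03] [ 0.003  0.002 -0.001]
```

The leg is now within about 0.5 mm of its mark. I'll slide along the foot bar to push the lever.

Call:
drive_tool --pt "207 -0.3 -0.05 0 0 0 0" --pt "207 -0.6 -0.05 0 0 0 0" --pt "207 -0.9 -0.05 0 0 0 0" --pt "207 -1.2 -0.05 0 0 0 0" --pt "207 -1.5 -0.05 0 0 0 0" --pt "207 -1.8 -0.05 0 0 0 0" --pt "207 -2.1 -0.05 0 0 0 0" --pt "207 -2.1 -0.05 0 0 0 0"

```text
t: 9.35
tcp_pos: [0.5846, 0.0699, 0.0431]
tool_rot: [0.094, 0.996, 0.001, -0.005]
force: [-3.4, 8.1, -0.7]
finger_gap: 0.188
```

Run:
```python
from h import *
from red import band
t=snap('top','t6.png');band('pics/t6.png');rel([(own(x,195.7),.045,0) for x in(-35,-28)])
```

```text
pics/t6.png peak 91.0 int/peak 6.8 centroid 132.9 integral 622.0
half-range 129.5 136.0
now [0.5845 0.0699 0.0431] [-50.6 195.4] F [-3.4  8.4 -1. ] t 9.4 gap 0.193
[-1.55  0.03 -0.21] [ 0.002 -0.01  -0.   ]
[-2.25  0.03 -0.21] [ 0.002 -0.01  -0.   ]
```

Call:
drive_tool --pt "207 -0.3 -0.02 0 0 0 0" --pt "207 -0.6 -0.02 0 0 0 0" --pt "207 -0.9 -0.02 0 0 0 0" --pt "207 -1.2 -0.02 0 0 0 0" --pt "207 -1.5 -0.02 0 0 0 0" --pt "207 -1.8 -0.02 0 0 0 0" --pt "207 -1.8 -0.02 0 0 0 0" --pt "207 -1.8 -0.02 0 0 0 0"

```text
t: 10.2
tcp_pos: [0.6023, 0.0665, 0.043]
tool_rot: [0.094, 0.996, 0.001, -0.005]
force: [-2.8, 7.8, -1.6]
finger_gap: 0.194
```

Run:
```python
from h import *
from red import band
t=snap('top','t7.png');band('pics/t7.png');rel([(own(x,195.7),.045,0) for x in(-35,-28)])
```

```text
pics/t7.png peak 74.0 int/peak 7.3 centroid 133.5 integral 537.0
half-range 130.0 137.0
now [0.6023 0.0665 0.043 ] [-32.5 195.4] F [-3.9  8.3 -1.9] t 10.25 gap 0.189
[ 0.26  0.03 -0.2 ] [ 0.002 -0.01  -0.   ]
[-0.44  0.03 -0.21] [ 0.002 -0.01  -0.   ]
```

Call:
drive_tool --pt "207 -0.3 -0.02 0 0 0 0" --pt "207 -0.6 -0.02 0 0 0 0" --pt "207 -0.9 -0.02 0 0 0 0" --pt "207 -0.9 -0.02 0 0 0 0"

```text
t: 10.65
tcp_pos: [0.605, 0.0659, 0.0426]
tool_rot: [0.095, 0.995, 0.002, -0.012]
force: [-13.8, 10.8, 7.0]
finger_gap: 0.191
```

Call:
drive_tool --pt "207 -0.3 0 0 0 0 0" --pt "207 -0.6 0 0 0 0 0" --pt "207 -0.6 0 0 0 0 0"

```text
t: 10.95
tcp_pos: [0.6051, 0.0658, 0.0415]
tool_rot: [0.095, 0.995, 0.002, -0.018]
force: [-21.9, 9.1, 6.7]
finger_gap: 0.191
```

Run:
```python
from h import *
from red import band
t=snap('top','t8.png');band('pics/t8.png');rel([])
s=snap('scene','s8.png')[...,::-1]
a=cv2.resize(s[220:300,270:390],(720,480),interpolation=cv2.INTER_CUBIC)
b=cv2.resize(t[190:250,300:352,::-1],(416,480),interpolation=cv2.INTER_CUBIC)
cv2.imwrite('pics/c8.png',cv2.resize(np.hstack([a,b]),None,fx=.7,fy=1))
```

```text
pics/t8.png peak 46.0 int/peak 6.3 centroid 133.2 integral 294.0
half-range 130.5 136.0
now [0.605  0.0656 0.0413] [-29.7 195. ] F [-21.    9.1   4.1] t 11.0 gap 0.189
```

View pics/c8.png

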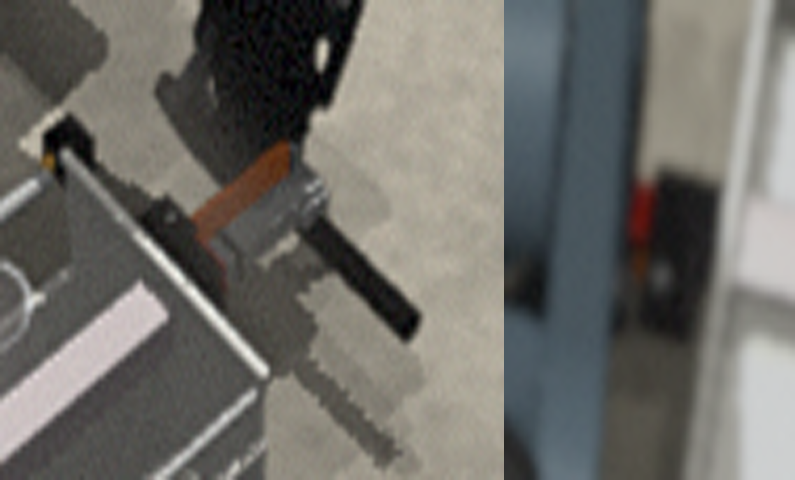

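Both views show the lever alongside the leg and the red band at the mouth. It stalled at own x -30 while the force rose from 14 to 22 N. I'll give one firmer press to be sure of the stop, then grip the foot bar and ease the push.

Call:
drive_tool --pt "207 -0.4 0 0 0 0 0" --pt "207 -0.8 0 0 0 0 0" --pt "207 -0.8 0 0 0 0 0" --pt "215 -0.4 0.03 0 0 0 0" --pt "225 0.2 0.05 0 0 0 0" --pt "235 0.6 0.08 0 0 0 0" --pt "235 0.6 0.08 0 0 0 0" --pt "235 0.6 0.08 0 0 0 0" --pt "235 0.6 0.08 0 0 0 0" --force 20

```text
t: 11.95
tcp_pos: [0.6052, 0.0669, 0.0405]
tool_rot: [0.095, 0.995, 0.002, -0.012]
force: [-10.9, 11.0, -5.7]
finger_gap: 0.159
```

Run:
```python
from h import *
from red import band
t=snap('top','t9.png');band('pics/t9.png');rel([(own(-29.7,196),.043,0)])
s=snap('scene','s9.png')[...,::-1]
a=cv2.resize(s[235:275,280:350],(770,440),interpolation=cv2.INTER_CUBIC);cv2.imwrite('pics/c9.png',a)
```

```text
pics/t9.png peak 46.0 int/peak 6.4 centroid 133.2 integral 296.0
half-range 130.0 136.0
now [0.6052 0.0669 0.0406] [-29.7 196.3] F [-10.2  10.9  -6.1] t 12.0 gap 0.153
[ 0.01 -0.03 -0.24] [ 0.002 -0.023 -0.003]
```

View pics/c9.png

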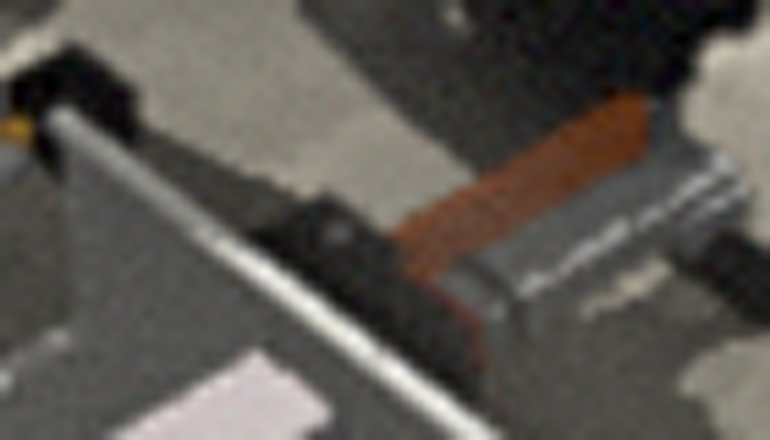

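The band edge is at the mouth, with red showing at (465,320) and the outer thin black band at (490,290). The lever lies parallel to the leg and the fingers grip the foot bar. I'm handing it in.

```bash
python3 -c "
from h import *
print(manip.sense()['finger_gap'],manip.sign_off())"
```

```text
the job is handed in; nothing more can be done
0.15044268266639654 None
```

The caddy is set and the job is handed in at about 12 s on the robot's clock; no verdict was reported.

- **Keeper bar:** I pushed it shut with the closed fingers, and it held against its stop at 16 N. After backing off, the top view showed it lying behind its catch ball.
- **Leg:** I caged the foot bar between the fingers and pushed the leg in until the mouth's edge fell on the red band. The last measurement puts it within about 1 mm of the mark. That reading is the weakest one, because the arm's shadow partly covered the band.
- **Lever:** Holding the leg there, I slid the fingers along the foot bar to shut the lever. It stopped moving while the force rose from 14 to 22 N, and I then pressed a little further. The pictures show it lying parallel to the leg.
- **End state:** The fingers grip the foot bar (opening about 13 mm) with about 10 N still pressing on the lever. The cup, shampoo and jar were standing in place in the top view taken after the bar was shut. I did not check them or the other toiletries again after that.

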